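Hold a divider against the sprung stop of an assembly jig

TASK

Stand the taller of the two loose dividers on edge in the slot of the assembly jig, right down on the slot's floor, then slide it along the slot against the cork-faced spring stop until the stop is pushed in about half way, and keep it pressed there steadily so that I can drive the screws. Hold it like that for at least three seconds and finish while still holding it: do not let go or draw back. Leave the shorter divider and the other things on the bench where they are.

Things in the scene. Friction and masses are not known exactly. Their poses are not given: they have to be found in the camera images.
- tall_divider_center (a point): The taller divider: a plywood board with a dark lip along its top edge, 12 mm thick (its x), 150 mm long (its y), 80 mm high (its z), about 0.1 kg. It starts standing free on its long edge on the worktop, lip up. This point is its centre, 40 mm above its lower edge. Both ends are alike.
- tall_divider: The same taller divider; this origin is the middle of its lower edge (40 mm under its centre), axes as above.
- short_divider_center (a point): The shorter divider, to be left alone: same plywood and lip, 12 mm thick (x), 150 mm long (y), 50 mm high (z), standing free on edge; this point is its centre, 25 mm above its lower edge. Which of the two stands nearer the robot varies.
- jig: Fixed assembly jig: plywood base 110 (x) by 260 mm (y), 15 mm thick; origin: centre of its underside, z up. Two rails (y -70 to +125 mm, tops at z 39 mm) form a slot along its y axis over x = 0: 15 mm wide, floor at z 15 mm, mouth flared to 28 mm at the top, open at the +y end. The wooden stop block, 90 mm high, stands at the -y end (y -130 to -105 mm).
- stop_face (a point): Centre of the cork face of the spring stop pad: an upright aluminium plate 80 mm wide, 60 mm high, on two sprung rods in front of the stop block. The face looks along +y of the jig; at rest it is 75 mm from the jig origin towards -y and 55 mm above the worktop. A divider in the slot touches it when the divider centre is at y = 0 of the jig.
- stop_plunger (a joint): How far the stop is pushed in (towards -y of the jig): 0 at rest, 0.016 m against its end. The spring starts at about 4 N and gains 1 N per mm: about 12 N at half way (0.008). It springs back if the divider is let go. At rest there are 20 mm between the pad's back and the stop block, 12 mm at half way.
- glue_bottle: Bystander: upright glue bottle 208 mm tall, origin at the centre of its underside, at the back right; leave it.
- sanding_block: Bystander: cork sanding block 59x112x34 mm at the back left; origin at the centre of its underside; leave it.

How it is judged:
By the outcome, as a careful person would: the job done as asked, in the order asked, and still so for the second after the job is handed in, while the arm keeps its last pose, push and grip.
It also fails if it takes over 48 s, if anything falls off the work surface, if the arm or the gripper's body presses on something with over 40 N, if the wrist force passes 120 N, or if a joint passes its speed limit or range.

ROBOT

A 6-joint arm with a two-finger parallel gripper is mounted at the origin on a cart in front of the work surface, level with it; the furniture and walls round the work are solid. World frame = base frame: x ahead of the robot, y to its left, z up, the work surface at z = 0. Lengths are in m, angles in rad, forces in N, time in s.
With the tool pointing down it reaches from about 0.425 to 0.95 m from the base axis. Payload 3.5 kg.
Tool frame: the origin (TCP) lies at the very end of the fingers, on their centre line; the grasp point (between the pads) lies 19 mm behind it; z points along the fingers, y is the direction in which the jaws open and shut (so a half turn about z gives the same grasp; the last joint's range is limited). The gripper opens to 85 mm and grips with 20 to 120 N. Pads are 22 mm wide; open, the fingers measure 114 mm over their backs; the gripper's body (76 mm by 85 mm) begins 54 mm behind the grasp point. The pads swing forward as they close: fully open they stand 13 mm farther back than shut.
Start: joints at [-1.267, 0.286, 1.577, -0, 1.279, -0.15], TCP at [0.296, -0.607, 0.231] pointing down, gripper open.
Joint ranges: [-2.77, 2.77], [-0.9, 2.22], [0.21, 2.48], [-1.53, 4.67], [0.24, 2.81], [-2.84, 2.84]. Speed limits (rad/s): [2.79, 2.79, 3.14, 3.14, 3.14, 3.14].

INTERFACE

Orientations are given as a unit quaternion [x, y, z, w].
In Python, from plant import get_state, read_camera, get_calibration, ticket, search_frame, cut_out, pinpoint gives the robot as it stands.
- The arm moves only by the tool move_arm, never from a script. Its argument "plan" is a list that holds one entry, the list of rows, each a list of 7 numbers: the turn, a rotation vector about the tool's x, y, z in degrees, then the shift along the tool's x, y, z in m, then the finger opening in m, from 0 to 0.0854. In form: [[[ax, ay, az, x, y, z, hand], ...]]. A call has exactly 5 rows; each row is the pose to reach, as a shift and turn from the pose measured when the call began, along the tool's axes at that moment; what a row does not reach only later rows make up. A row lasts 1/8 s, in which the tool goes at most 62.5 mm and 10.7 degrees, less where a joint would pass 70% of its speed; a pose out of reach is approached as far as the arm can. A call with a gripper value outside its range is refused whole. The fingers move at their own pace and stop on an object; "force" is the grip in N (left out, the last holds). Time passes only in rows, so rows that repeat a pose let the fingers close, or fill a call up. It gives the time, the measured TCP pose, the force and the opening at its end, in the units of the state.
- get_state(): the state, without advancing time (a new reading comes with each control period).
- read_camera(name): name is "side" or "top"; returns the picture (420x560x3 uint8, red, green, blue); there is no depth.
- get_calibration(name): a dict with "mtx" (3x3 intrinsics, pixels), "extrinsics" (4x4, takes a point from camera to world coordinates). Camera axes: x right, y up, looking along -z (the intrinsics and any distortion apply to the point x, -y, -z); pixel columns grow to the right and rows downward; lengths in m; the calibration is good to about 2 mm. A picture is of the moment at which its call begins. get_calibration takes no time and is no camera call.
- ticket.sign_off(): hands the job in, once; it reports no verdict.
Trained networks look in the newest picture that a camera, given by its name, has taken for a name from the list of things; names that differ only in an ending like _2 or _b are one class to them, and where a whole thing is asked for, a point or a joint stands for the part that bears it (a point fixed in the world has none). Each returns a list of dicts, best first, with "p" (0 to 1); they miss things now and then, are a little off and sometimes report something else, mostly with a low value. They report only what shows in the picture. A call takes as long as a camera call.
- search_frame(camera, query): "centre" ([column, row] in pixels, amid what is visible of it).
- cut_out(camera, query): "pixels" (420x560 bool, what is visible of it) and "centre" ([column, row] in pixels, amid what is visible of it).
- pinpoint(camera, query): "centre" ([column, row] in pixels: a listed point, or the origin of a listed thing).
The state is a dict: "time": time; "qpos": joint angles; "dq": joint speeds; "joint_efforts": joint torques, N m; "eef_pos": TCP position; "tcp_rot": TCP orientation; "contact_force": force on the tool from outside, world axes, zero at the start; "wrist_torque": the same for the moment, N m; "opening": opening from 0.0 (shut) to 1.0 (fully open).
Only numpy, scipy, OpenCV 4.12 (cv2) and the standard library are available. Lean on these libraries where they do the work, as an engineer would, in place of code of your own. Each camera call takes 0.05 s, during which the arm holds its last target.

## Working session

There is one attempt and no reset: what is moved stays moved. The work goes in short steps, Python scripts to look and compute and a tool call to move; the robot and the scene stay as the last step left them, time stands still between calls to the robot, and variables do not carry over. Pictures are saved under pics/ and viewed, and the job is handed in when it is done.

Besides the shell and the picture viewer there is one more tool, called by a JSON object that holds its "fn" and its "kwargs". move_arm: Moves the arm, as the interface text tells. Its arguments: {"type":"object","properties":{"plan":{"type":"array","items":{"type":"array","items":{"type":"array","items":{"type":"number"}}}},"force":{"type":"number"}},"required":["plan"]}

```bash
mkdir -p pics; ls; python3 - <<'E'
from plant import *
import cv2,numpy as np
for c in ["side","top"]:
    im=read_camera(c); cv2.imwrite(f"pics/{c}0.png",im[:,:,::-1])
    k=get_calibration(c); print(c,{a:np.round(np.array(b),4).tolist() for a,b in k.items()})
    for q in ["tall_divider_center","tall_divider","short_divider_center","jig","stop_face"]:
        print(q,[(np.round(d["centre"],1).tolist(),round(d["p"],2)) for d in pinpoint(c,q)])
s=get_state();print(s)
E
```

```text
pics
side {'mtx': [[459.9779, 0.0, 283.8026], [0.0, 459.9779, 212.1701], [0.0, 0.0, 1.0]], 'extrinsics': [[0.0798, -0.5954, 0.7995, 1.3982], [0.9966, 0.0658, -0.0504, -0.0741], [-0.0226, 0.8007, 0.5986, 0.6566], [0.0, 0.0, 0.0, 1.0]]}
tall_divider_center [([374.9, 219.6], 0.8)]
tall_divider [([371.4, 230.5], 0.79)]
short_divider_center []
jig [([225.2, 236.5], 0.68)]
stop_face [([190.2, 214.7], 0.84), ([372.3, 232.0], 0.72)]
top {'mtx': [[470.5418, 0.0, 278.8769], [0.0, 470.5418, 206.6256], [0.0, 0.0, 1.0]], 'extrinsics': [[0.0101, 0.979, -0.2037, 0.3732], [-0.9999, 0.0097, -0.0029, -0.0442], [-0.0009, 0.2037, 0.979, 1.0568], [0.0, 0.0, 0.0, 1.0]]}
tall_divider_center [([184.3, 188.3], 0.84)]
tall_divider [([183.3, 192.8], 0.96)]
short_divider_center [([167.1, 258.8], 0.78)]
jig [([328.6, 207.4], 0.93)]
stop_face [([364.1, 203.0], 0.75)]
{'time': 0.6, 'qpos': array([-1.26698850e+00,  2.86269179e-01,  1.57668307e+00, -9.55570279e-06,
        1.27860229e+00, -1.49982346e-01]), 'dq': array([-3.27925955e-04, -6.71962828e-04, -8.68009718e-04, -8.89063753e-04,
       -6.59963850e-05,  3.29349082e-04]), 'joint_efforts': array([-4.63559791e-04, -4.05666697e+01, -2.92738938e+01, -1.35362770e-04,
        6.41715833e-04,  1.59845790e-06]), 'eef_pos': array([ 0.29593631, -0.60666034,  0.23135462]), 'tcp_rot': array([ 9.74369241e-01,  2.24954622e-01, -3.09769910e-06,  1.93503711e-05]), 'contact_force': array([-0.35429965, -0.15302892,  0.06863342]), 'wrist_torque': array([-0.00202776, -0.00742818, -0.06845856]), 'opening': 1.0017115353503545}
```

View pics/side0.png

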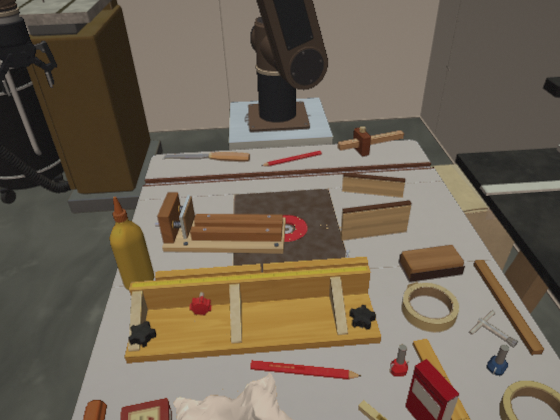

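View pics/top0.png

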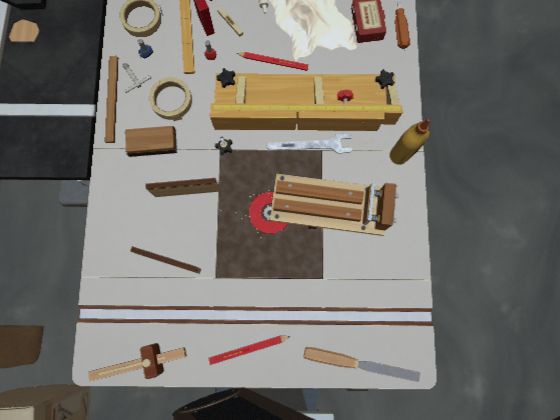

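The side view shows the tall divider at about (376,220), the short one at (373,185), and the jig at about (225,232) with its stop on the left at (180,215). In the top view the tall divider is at (183,187), the short one at (166,260), and the jig slot runs from (275,190) to (390,207), with the stop on the right (world -y).

```bash
cat > h.py <<'E'
import numpy as np,cv2
from plant import *
from scipy.optimize import least_squares
def proj(c,P):
    k=get_calibration(c);E=np.array(k["extrinsics"]);P=np.atleast_2d(P)
    q=(P-E[:3,3])@E[:3,:3]; q=q*[1,-1,-1]; u=q@np.array(k["mtx"]).T
    return u[:,:2]/u[:,2:]
def tri(obs):
    f=lambda X:np.concatenate([proj(c,X)[0]-p for c,p in obs])
    r=least_squares(f,[.5,0,.05]);return r.x,r.fun
def crop(c,im,x0,y0,x1,y1,s,name,pts=None):
    a=cv2.resize(im[y0:y1,x0:x1,::-1],None,fx=s,fy=s,interpolation=cv2.INTER_CUBIC)
    for p in (pts if pts is not None else []): cv2.circle(a,(int((p[0]-x0+.5)*s),int((p[1]-y0+.5)*s)),2,(0,255,0),-1)
    cv2.imwrite("pics/"+name+".png",a)
E
python3 - <<'E'
from h import *
s=read_camera("side");t=read_camera("top")
crop("side",s,330,160,430,250,8,"s_div");crop("side",s,150,180,300,260,5,"s_jig")
crop("top",t,125,165,225,225,8,"t_div");crop("top",t,260,160,410,245,5,"t_jig")
print(tri([("side",[374.9,219.6]),("top",[184.3,188.3])]))
print(tri([("side",[190.2,214.7]),("top",[364.1,203.0])]))
print(tri([("side",[225.2,236.5]),("top",[328.6,207.4])]))
for c in ["side","top"]:
    for d in cut_out(c,"tall_divider")[:1]:
        m=d["pixels"].astype(np.uint8);print(c,d["p"],m.sum(),cv2.boundingRect(m),cv2.approxPolyDP(cv2.convexHull(cv2.findNonZero(m)),2,True).reshape(-1,2).tolist())
E
```

```text
(array([0.62440167, 0.17111174, 0.04063801]), array([-0.65498042,  0.12185951, -0.66895158, -0.12081633]))
(array([ 0.5901483 , -0.22578753,  0.06142319]), array([ 0.11221962,  0.00686032,  0.11263182, -0.00838204]))
(array([ 0.59314821, -0.15619627, -0.00357077]), array([ 0.31763758,  0.00419012,  0.32555366, -0.0081907 ]))
side 0.84 2185 (340, 201, 71, 40) [[410, 202], [405, 232], [341, 240], [342, 209]]
top 0.65 1093 (145, 178, 75, 20) [[219, 190], [156, 197], [145, 189], [145, 184], [213, 178]]
```

View pics/s_div.png

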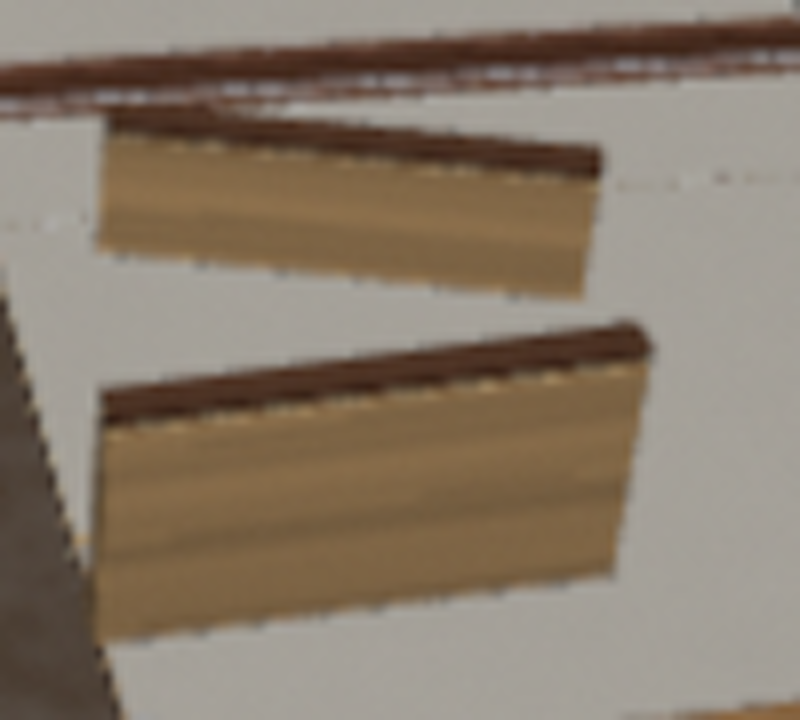

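View pics/t_div.png

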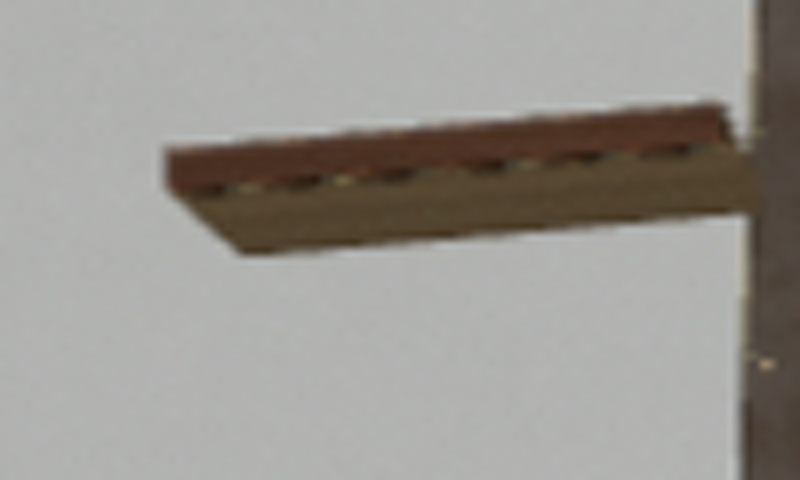

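View pics/s_jig.png

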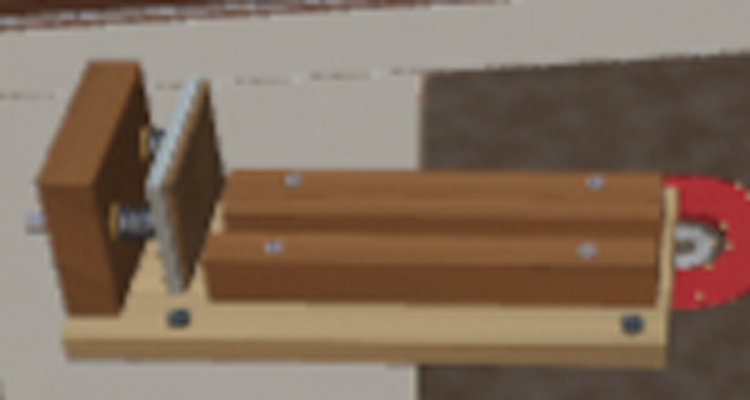

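View pics/t_jig.png

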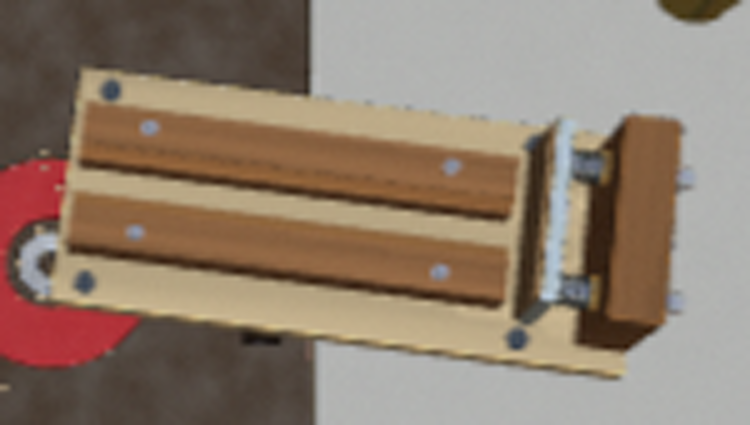

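```bash
cat > fit.py <<'E'
from h import *
S=lambda p:np.array([330,160])+np.array(p)/8-.5
T=lambda p:np.array([125,165])+np.array(p)/8-.5
h,l=.006,.075
obs=[("side",S((98,643)),(h,-l,0)),("side",S((612,575)),(h,l,0)),("side",S((650,345)),(h,l,.08)),("side",S((632,322)),(-h,l,.08)),("side",S((103,385)),(-h,-l,.08)),
("top",T((165,148)),(h,l,.08)),("top",T((720,103)),(h,-l,.08)),("top",T((165,187)),(-h,l,.08)),("top",T((735,143)),(-h,-l,.08)),("top",T((240,255)),(-h,l,0)),("top",T((752,212)),(-h,-l,0))]
def P(v,q):
    c,s=np.cos(v[2]),np.sin(v[2]);return np.array([v[0]+c*q[0]-s*q[1],v[1]+s*q[0]+c*q[1],v[3]+q[2]])
f=lambda v:np.concatenate([proj(c,P(v,q))[0]-p for c,p,q in obs])
r=least_squares(f,[.62,.17,0,0]);print("tall x y yawdeg z",r.x[:2],np.degrees(r.x[2]),r.x[3]);print(np.round(r.fun.reshape(-1,2),1).tolist())
S=lambda p:np.array([150,180])+np.array(p)/5-.5
T=lambda p:np.array([260,160])+np.array(p)/5-.5
X={}
for n,t,s in [("++",(149,128),(588,250)),("+-",(451,167),(275,247)),("-+",(135,232),(597,182)),("--",(440,271),(293,180)),("b+-",(516,338),None)]:
    if s: X[n],e=tri([("top",T(t)),("side",S(s))]);print(n,np.round(X[n],4),np.round(e,1))
a=(X["++"]+X["-+"])/2;b=(X["+-"]+X["--"])/2
d=a-b;print("yaw",np.degrees(np.arctan2(-d[0],d[1])))
obs=[]
for n,t,s in [("++",(149,128),(588,250)),("+-",(451,167),(275,247)),("-+",(135,232),(597,182)),("--",(440,271),(293,180))]:
    sx=1 if n[0]=="+" else -1; sy=1 if n[1]=="+" else -1
    obs+=[("top",T(t),(sx,sy,.039,)),("side",S(s),(sx,sy,.039))]
# params: x y yaw z  sx, ymid=27.5mm, ysp ; plus base corners
corn=[("top",T((85,68)),(.055,.13,.015)),("top",T((50,300)),(-.055,.13,.015)),("top",T((620,375)),(-.055,-.13,.0)),
("side",S((668,345)),(.055,.13,.015)),("side",S((668,366)),(.055,.13,0)),("side",S((65,335)),(.055,-.13,.015)),("side",S((70,358)),(.055,-.13,0))]
def g(v):
    o=[]
    for c,p,q in obs: o.append(proj(c,P(v,(q[0]*v[4],.0275+v[6]+q[1]*v[5],.039)))[0]-p)
    for c,p,q in corn:o.append(proj(c,P(v,q))[0]-p)
    return np.concatenate(o)
r=least_squares(g,[.6,-.15,0,0,.025,.06,0]);v=r.x
print("jig",v[:2],np.degrees(v[2]),v[3:]);print(np.round(r.fun.reshape(-1,2),1).tolist())
print("stopface",P(v,(0,-.075,.055)),proj("top",P(v,(0,-.075,.055))),proj("side",P(v,(0,-.075,.055))))
E
python3 fit.py
```

```text
tall x y yawdeg z [0.62658022 0.17130039] 5.439977993056106 0.0013772543377556846
[[-0.9, 0.5], [0.0, 0.3], [0.4, -0.1], [0.5, -0.4], [-1.1, 0.1], [-0.5, -0.2], [0.1, -0.4], [-0.3, 0.3], [-1.4, 0.0], [0.0, 0.2], [1.1, 0.2]]
++ [ 0.6337 -0.0632  0.0411] [-0.3 -0.  -0.3  0. ]
+- [ 0.6171 -0.197   0.0412] [-0.4  0.  -0.4 -0. ]
-+ [ 0.5863 -0.0571  0.0412] [-0.4 -0.  -0.4  0. ]
-- [ 0.5701 -0.1915  0.0413] [-0.3  0.  -0.3 -0. ]
yaw -6.978584165779476
jig [ 0.59855733 -0.15433241] -6.838146641176505 [ 0.00224952  0.02378899  0.06756696 -0.0001869 ]
[[-0.4, 0.1], [-0.2, -0.1], [-0.4, -0.1], [-0.4, 0.0], [-0.3, 0.0], [-0.5, -0.0], [-0.3, -0.0], [-0.2, 0.0], [-1.3, -0.3], [-0.7, 0.1], [-0.6, 0.9], [-0.1, -0.8], [0.1, 0.4], [-1.4, 0.1], [-1.1, 0.8]]
stopface [ 0.58962745 -0.22879889  0.05724952] [[365.26653945 203.64542987]] [[189.21151341 216.18941821]]
```

```bash
cat >> h.py <<'E'
from scipy.spatial.transform import Rotation as R
TALL=(.6266,.1713,np.radians(5.44)); JIG=(.5986,-.1543,np.radians(-6.9))
def local(F,x,y): c,s=np.cos(F[2]),np.sin(F[2]); return F[0]+c*x-s*y,F[1]+s*x+c*y
def go(x,y,z,yaw):
    st=get_state();R0=R.from_quat(st["tcp_rot"]);
    ty=np.array([np.cos(yaw),np.sin(yaw),0]);tz=np.array([0,0,-1.]);tx=np.cross(ty,tz)
    R1=R.from_matrix(np.array([tx,ty,tz]).T)
    print("t",round(st["time"],3),"pos",np.round(st["eef_pos"],4),"toolyaw",np.round(np.degrees(np.arctan2(*R0.as_matrix()[[1,0],1])),2),"F",np.round(st["contact_force"],2),"T",np.round(st["wrist_torque"],2),"open",round(st["opening"]*.0854,4))
    print("turn",np.round((R0.inv()*R1).as_rotvec(degrees=True),2),"shift",np.round(R0.inv().apply(np.array([x,y,z])-st["eef_pos"]),4))
E
python3 -c "
from h import *
go(TALL[0],TALL[1],.16,TALL[2])"
```

```text
t 0.8 pos [ 0.2959 -0.6067  0.2314] toolyaw -64.0 F [-0.01  0.98 -0.52] T [-0.03 -0.02 -0.05] open 0.0852
turn [  0.     0.   -69.44] shift [ 0.6382 -0.5543  0.0713]
```

{"fn": "move_arm", "kwargs": {"plan": [[[0,0,-7,0.044,-0.038,0,0.085],[0,0,-14,0.088,-0.076,0,0.085],[0,0,-21,0.132,-0.114,0,0.085],[0,0,-28,0.176,-0.152,0,0.085],[0,0,-35,0.22,-0.19,0,0.085]]], "force": 80}}

```text
time: 1.42
eef_pos: [0.4109, -0.3378, 0.2317]
tcp_rot: [0.861, 0.509, 0.0, 0.0]
contact_force: [0.8, 0.0, 0.8]
opening: 0.991
```

```bash
python3 -c "
from h import *
go(TALL[0],TALL[1],.16,TALL[2])"
```

```text
t 1.425 pos [ 0.4109 -0.3378  0.2317] toolyaw -28.79 F [0.78 0.03 0.78] T [ 0.01 -0.02 -0.01] open 0.0846
turn [ 5.000e-02  3.000e-02 -3.423e+01] shift [ 0.55   -0.0562  0.0715]
```

{"fn": "move_arm", "kwargs": {"plan": [[[0,0,-7,0.058,-0.006,0,0.085],[0,0,-14,0.116,-0.012,0,0.085],[0,0,-21,0.174,-0.018,0,0.085],[0,0,-28,0.232,-0.024,0,0.085],[0,0,-34,0.29,-0.03,0,0.085]]]}}

```text
time: 2.05
eef_pos: [0.5249, -0.0673, 0.232]
tcp_rot: [0.673, 0.74, 0.0, 0.001]
contact_force: [-0.6, -0.6, -1.1]
opening: 0.999
```

```bash
python3 -c "
from h import *
go(TALL[0],TALL[1],.16,TALL[2])"
```

```text
t 2.05 pos [ 0.5249 -0.0673  0.232 ] toolyaw 5.41 F [-0.63 -0.59 -1.08] T [-0.03  0.   -0.02] open 0.0853
turn [ 0.1   0.07 -0.03] shift [0.2281 0.1237 0.072 ]
```

{"fn": "move_arm", "kwargs": {"plan": [[[0,0,0,0.05,0.027,0,0.085],[0,0,0,0.1,0.054,0,0.085],[0,0,0,0.15,0.081,0.02,0.085],[0,0,0,0.2,0.108,0.045,0.085],[0,0,0,0.228,0.124,0.072,0.085]]]}}

```text
time: 2.68
eef_pos: [0.6278, 0.174, 0.1598]
tcp_rot: [0.672, 0.74, 0.001, 0.001]
contact_force: [-0.8, -0.5, -0.2]
opening: 0.993
```

```bash
python3 -c "
from h import *
s=read_camera('side');t=read_camera('top')
crop('side',s,300,100,460,260,4,'s1');crop('top',t,110,120,260,240,5,'t1')
go(TALL[0],TALL[1],.042,TALL[2])"
```

```text
t 2.775 pos [0.6252 0.174  0.1555] toolyaw 5.62 F [-0.26  0.11  0.35] T [0.03 0.01 0.03] open 0.0847
turn [-0.29  0.04  0.18] shift [-0.0027  0.0018  0.1135]
```

View pics/s1.png

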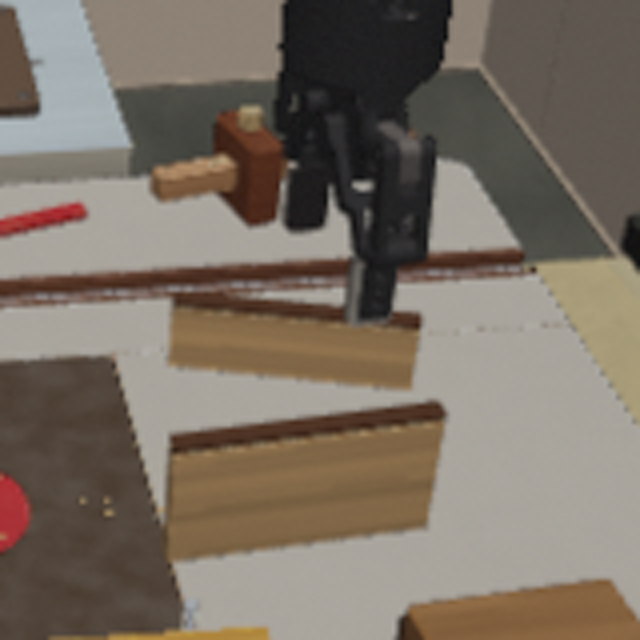

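View pics/t1.png

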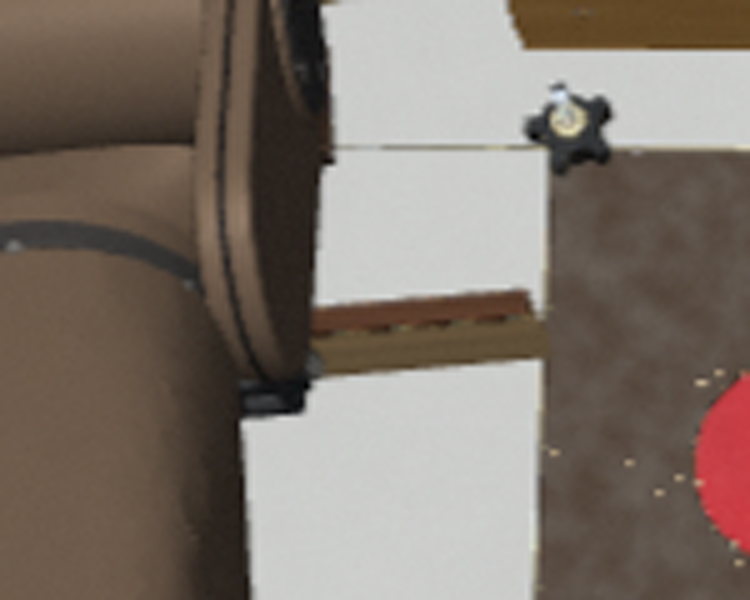

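The side view shows both fingers straddling the tall divider: the front fingertip is at crop (372,318), above and in front of its mid-length. The top view agrees, so I'll go down.

{"fn": "move_arm", "kwargs": {"plan": [[[0,0,0,-0.001,0.002,0.03,0.085],[0,0,0,-0.003,0.002,0.06,0.085],[0,0,0,-0.003,0.002,0.09,0.085],[0,0,0,-0.003,0.002,0.113,0.085],[0,0,0,-0.003,0.002,0.113,0.085]]]}}

```text
time: 3.4
eef_pos: [0.6255, 0.1703, 0.0407]
tcp_rot: [0.672, 0.741, -0.004, -0.003]
contact_force: [-0.0, 0.0, 0.4]
opening: 0.997
```

```bash
python3 -c "
from h import *
s=read_camera('side');t=read_camera('top')
crop('side',s,300,100,460,260,4,'s2')
print(proj('side',[TALL[0],TALL[1],.042]),proj('side',get_state()['eef_pos']))
go(TALL[0],TALL[1],.042,TALL[2])"
```

```text
[[374.63074344 219.83623106]] [[374.60682845 219.57239804]]
t 3.5 pos [0.6276 0.1708 0.0436] toolyaw 5.6 F [ 0.08 -1.1  -0.03] T [ 0.01 -0.09 -0.05] open 0.0849
turn [-0.21  0.04  0.16] shift [ 0.0006 -0.001   0.0016]
```

View pics/s2.png

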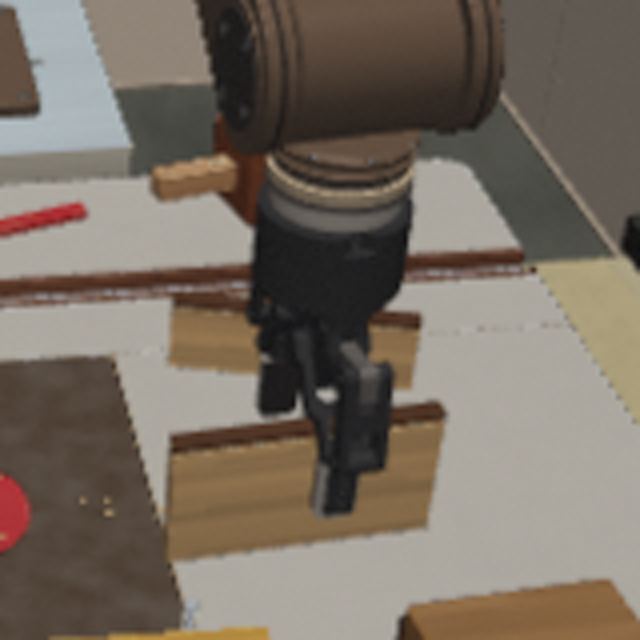

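The front finger straddles the board at crop (335,490). The sideways shift from the board centre is mostly perspective. I'll close the gripper.

{"fn": "move_arm", "kwargs": {"plan": [[[0,0,0,0,-0.001,0,0.0],[0,0,0,0,-0.001,0,0.0],[0,0,0,0,-0.001,0,0.0],[0,0,0,0,-0.001,0,0.0],[0,0,0,0,-0.001,0,0.0]]], "force": 80}}

```text
time: 4.12
eef_pos: [0.6269, 0.1708, 0.0439]
tcp_rot: [0.672, 0.741, -0.001, -0.001]
contact_force: [-0.6, -0.5, 0.7]
opening: 0.126
```

```bash
python3 -c "
from h import *
s=read_camera('side');t=read_camera('top')
crop('side',s,300,100,460,260,4,'s3')
go(TALL[0],TALL[1],.142,TALL[2])"
```

```text
t 4.225 pos [0.6269 0.1708 0.0439] toolyaw 5.61 F [-0.43 -0.18  1.79] T [ 0.06 -0.02 -0.02] open 0.0115
turn [-0.17  0.04  0.17] shift [ 0.0004 -0.0006 -0.0981]
```

View pics/s3.png

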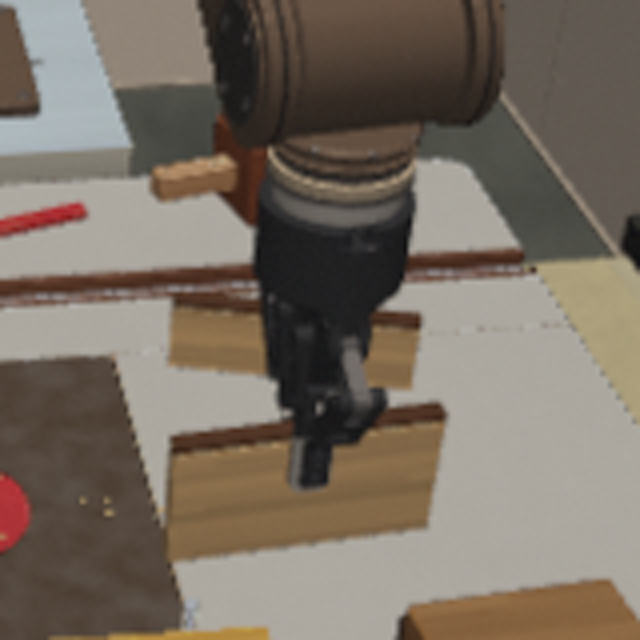

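Gripped: the opening is 11.5 mm, about the board's thickness, and the board is still upright with the fingers near its centre at crop (310,470). Next I'll lift it.

{"fn": "move_arm", "kwargs": {"plan": [[[0,0,0,0,0,-0.015,0.0],[0,0,0,0,0,-0.04,0.0],[0,0,0,0,0,-0.07,0.0],[0,0,0,0,0,-0.1,0.0],[0,0,0,0,0,-0.1,0.0]]]}}

```text
time: 4.85
eef_pos: [0.6293, 0.1712, 0.1479]
tcp_rot: [0.672, 0.741, 0.001, 0.002]
contact_force: [0.3, -0.1, -1.5]
opening: 0.133
```

```bash
python3 -c "
from h import *
s=read_camera('side')
crop('side',s,300,60,460,260,3,'s4')
go(*local(JIG,0,.015),.134,JIG[2])"
```

```text
t 4.9 pos [0.6279 0.171  0.1453] toolyaw 5.61 F [-0.57  0.13 -2.06] T [0.02 0.04 0.01] open 0.0112
turn [-1.000e-02  4.000e-02  1.251e+01] shift [-0.3062 -0.0577  0.0115]
```

View pics/s4.png

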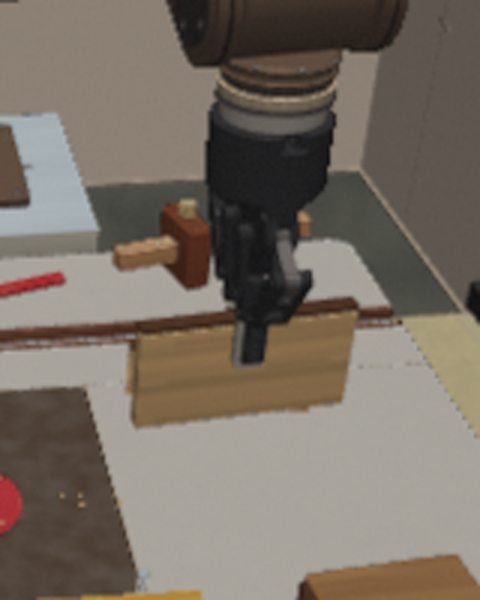

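The board is lifted level, with its lip running from (135,325) to (355,305) in the crop. Now I'll carry it to the jig.

{"fn": "move_arm", "kwargs": {"plan": [[[0,0,2,-0.03,-0.006,0,0.0],[0,0,5,-0.08,-0.015,0,0.0],[0,0,8,-0.13,-0.025,0,0.0],[0,0,10,-0.18,-0.034,0,0.0],[0,0,12.5,-0.225,-0.042,0,0.0]]]}}

```text
time: 5.52
eef_pos: [0.6063, -0.0584, 0.143]
tcp_rot: [0.749, 0.663, -0.001, -0.001]
contact_force: [-0.2, 0.4, -1.2]
opening: 0.127
```

```bash
python3 -c "
from h import *
go(*local(JIG,0,.015),.124,JIG[2])"
```

```text
t 5.525 pos [ 0.6063 -0.0584  0.143 ] toolyaw -6.99 F [-0.23  0.44 -1.16] T [ 0.   -0.02  0.02] open 0.0108
turn [-0.23  0.01 -0.09] shift [-0.0811  0.0041  0.019 ]
```

{"fn": "move_arm", "kwargs": {"plan": [[[0,0,0,-0.03,0.002,0.005,0.0],[0,0,0,-0.06,0.004,0.012,0.0],[0,0,0,-0.081,0.004,0.019,0.0],[0,0,0,-0.081,0.004,0.019,0.0],[0,0,0,-0.081,0.004,0.019,0.0]]]}}

```text
time: 6.15
eef_pos: [0.6002, -0.1385, 0.1235]
tcp_rot: [0.749, 0.663, -0.001, -0.002]
contact_force: [-0.5, 1.2, -1.4]
opening: 0.127
```

```bash
python3 -c "
from h import *
s=read_camera('side');t=read_camera('top')
b=JIG
crop('side',s,150,140,310,260,5,'s5')
crop('top',t,240,130,420,250,4,'t5')
go(*local(JIG,0,.015),.094,JIG[2])"
```

```text
t 6.25 pos [ 0.6006 -0.1382  0.1242] toolyaw -6.92 F [-0.02  0.47 -0.6 ] T [0.   0.07 0.02] open 0.011
turn [-0.21 -0.   -0.02] shift [-0.0012  0.0001  0.0302]
```

View pics/s5.png

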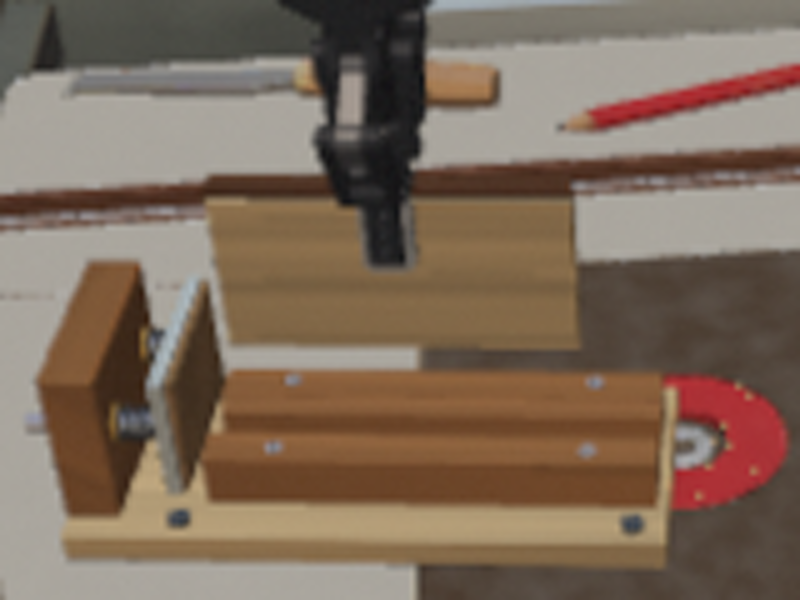

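View pics/t5.png

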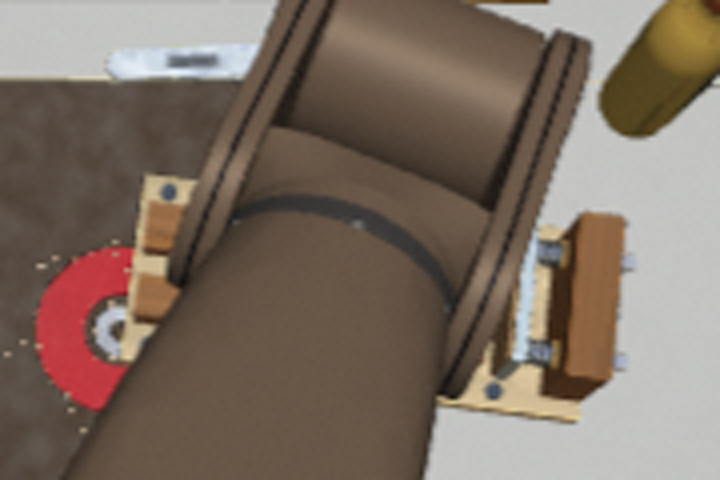

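```bash
python3 -c "
from h import *
F=(.6006,-.1382,np.radians(-6.92));
for a,b,z in [(.006,-.075,0),(.006,.075,0),(.006,-.075,.08),(.006,.075,.08),(-.006,.075,.08)]:
    for dx in (0,.005): print(a,b,z,dx,(proj('side',[*local((F[0]+dx,F[1],F[2]),a,b),.0803+z])[0]-[150,140]+.5)*5)
"
```

```text
0.006 -0.075 0 0 [225.60669811 349.1070557 ]
0.006 -0.075 0 0.005 [224.71835604 356.07726127]
0.006 0.075 0 0 [577.26331771 351.2889079 ]
0.006 0.075 0 0.005 [577.82203971 358.31814785]
0.006 -0.075 0.08 0 [198.18710153 189.98975344]
0.006 -0.075 0.08 0.005 [197.13449218 196.63360539]
0.006 0.075 0.08 0 [567.87677796 191.08870605]
0.006 0.075 0.08 0.005 [568.42378825 197.78749486]
-0.006 0.075 0.08 0 [570.15283352 175.14027849]
-0.006 0.075 0.08 0.005 [570.70398729 181.7012239 ]
```

The board hangs over the slot with its bottom edge at crop (232,345)–(580,348), within about 1 px of the prediction. Lowering it to just above the rails.

{"fn": "move_arm", "kwargs": {"plan": [[[0,0,0,0,0,0.01,0.0],[0,0,0,0,0,0.02,0.0],[0,0,0,0,0,0.03,0.0],[0,0,0,0,0,0.038,0.0],[0,0,0,0,0,0.041,0.0]]]}}

```text
time: 6.88
eef_pos: [0.5999, -0.1381, 0.0821]
tcp_rot: [0.749, 0.663, -0.002, -0.002]
contact_force: [-0.5, 0.6, -0.5]
opening: 0.133
```

```bash
python3 -c "
from h import *
s=read_camera('side')
crop('side',s,150,140,310,260,5,'s6')
go(*local(JIG,0,.015),.062,JIG[2])"
```

```text
t 6.925 pos [ 0.6    -0.1381  0.0821] toolyaw -6.93 F [-0.59  0.41 -1.68] T [0.   0.01 0.02] open 0.0114
turn [-0.29 -0.02 -0.03] shift [-0.0012  0.0007  0.0201]
```

View pics/s6.png

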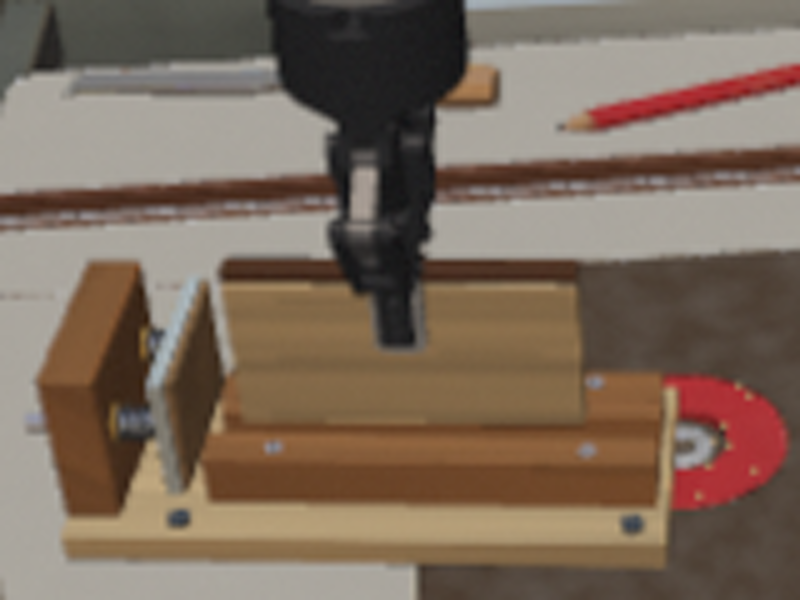

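The board's bottom edge is at the mouth line (240,420)–(582,420), parallel to the slot and centred in it. Lowering it into the slot.

{"fn": "move_arm", "kwargs": {"plan": [[[0,0,0,0,0.0005,0.003,0.0],[0,0,0,0,0.0005,0.006,0.0],[0,0,0,0,0.0005,0.009,0.0],[0,0,0,0,0.0005,0.012,0.0],[0,0,0,0,0.0005,0.014,0.0]]]}}

```text
time: 7.55
eef_pos: [0.6003, -0.1382, 0.0679]
tcp_rot: [0.749, 0.663, -0.002, -0.002]
contact_force: [-0.8, -0.3, -0.7]
opening: 0.13
```

```bash
python3 -c "
from h import *
go(*local(JIG,0,.015),.059,JIG[2])"
```

```text
t 7.55 pos [ 0.6003 -0.1382  0.0679] toolyaw -6.93 F [-0.77 -0.28 -0.69] T [-0.   -0.04  0.01] open 0.0111
turn [-0.3  -0.03 -0.03] shift [-0.0012  0.0003  0.0089]
```

{"fn": "move_arm", "kwargs": {"plan": [[[0,0,0,0,0,0.002,0.0],[0,0,0,0,0,0.004,0.0],[0,0,0,0,0,0.006,0.0],[0,0,0,0,0,0.008,0.0],[0,0,0,0,0,0.009,0.0]]]}}

```text
time: 8.18
eef_pos: [0.6003, -0.138, 0.0589]
tcp_rot: [0.749, 0.663, -0.002, -0.002]
contact_force: [-0.9, 0.5, 2.7]
opening: 0.127
```

```bash
python3 -c "
from h import *
s=read_camera('side')
crop('side',s,150,140,310,260,5,'s7')
go(*local(JIG,0,.015),.0575,JIG[2])"
```

```text
t 8.225 pos [ 0.6003 -0.1381  0.059 ] toolyaw -6.93 F [ 0.07  0.02 -1.21] T [-0.    0.01 -0.01] open 0.0109
turn [-0.32 -0.03 -0.03] shift [-0.0013  0.0003  0.0015]
```

View pics/s7.png

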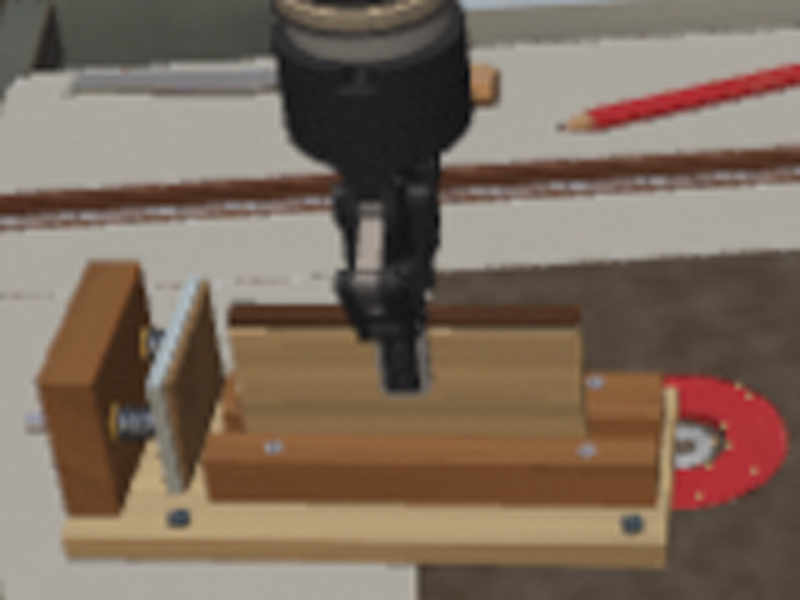

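{"fn": "move_arm", "kwargs": {"plan": [[[0,0,0,0,0,0.0003,0.0],[0,0,0,0,0,0.0006,0.0],[0,0,0,0,0,0.001,0.0],[0,0,0,0,0,0.001,0.0],[0,0,0,0,0,0.001,0.0]]]}}

```text
time: 8.85
eef_pos: [0.6005, -0.1382, 0.0589]
tcp_rot: [0.749, 0.663, -0.002, -0.002]
contact_force: [-2.4, 1.1, 5.2]
opening: 0.127
```

```bash
python3 -c "
from h import *
go(*local(JIG,0,.015),.0575,JIG[2])
read_camera('side')
go(*local(JIG,0,-.008),.0575,JIG[2])"
```

```text
t 8.85 pos [ 0.6005 -0.1382  0.0589] toolyaw -6.92 F [-2.37  1.09  5.18] T [0.09 0.47 0.05] open 0.0109
turn [-0.31 -0.02 -0.02] shift [-0.0013  0.0001  0.0014]
t 8.9 pos [ 0.6005 -0.1381  0.0589] toolyaw -6.92 F [-2.99  1.38  5.34] T [ 0.12  0.49 -0.01] open 0.0111
turn [-0.31 -0.02 -0.02] shift [-0.0243  0.0001  0.0014]
```

The floor stopped the board at z 0.0589, where I predicted, with about 5 N upward. Sliding it towards the stop.

{"fn": "move_arm", "kwargs": {"plan": [[[0,0,0,-0.002,0,0.0007,0.0],[0,0,0,-0.004,0,0.0007,0.0],[0,0,0,-0.007,0,0.0007,0.0],[0,0,0,-0.01,0,0.0007,0.0],[0,0,0,-0.012,0,0.0007,0.0]]], "force": 100}}

```text
time: 9.52
eef_pos: [0.5999, -0.1502, 0.059]
tcp_rot: [0.749, 0.663, -0.001, -0.001]
contact_force: [0.9, 3.4, 4.6]
opening: 0.127
```

```bash
python3 -c "
from h import *
go(*local(JIG,0,-.008),.0575,JIG[2])
s=read_camera('side');t=read_camera('top')
crop('side',s,150,140,310,260,5,'s8');crop('top',t,330,170,420,240,8,'t8')
go(*local(JIG,0,-.008),.0575,JIG[2])"
```

```text
t 9.525 pos [ 0.5999 -0.1502  0.059 ] toolyaw -6.94 F [0.88 3.38 4.61] T [ 0.35 -0.12 -0.01] open 0.0108
turn [-0.19 -0.03 -0.04] shift [-0.0122 -0.0008  0.0015]
t 9.625 pos [ 0.5998 -0.1504  0.059 ] toolyaw -6.93 F [-0.28  3.1   4.85] T [ 0.29 -0.04 -0.02] open 0.0111
turn [-0.19 -0.01 -0.03] shift [-0.012  -0.0008  0.0015]
```

View pics/s8.png

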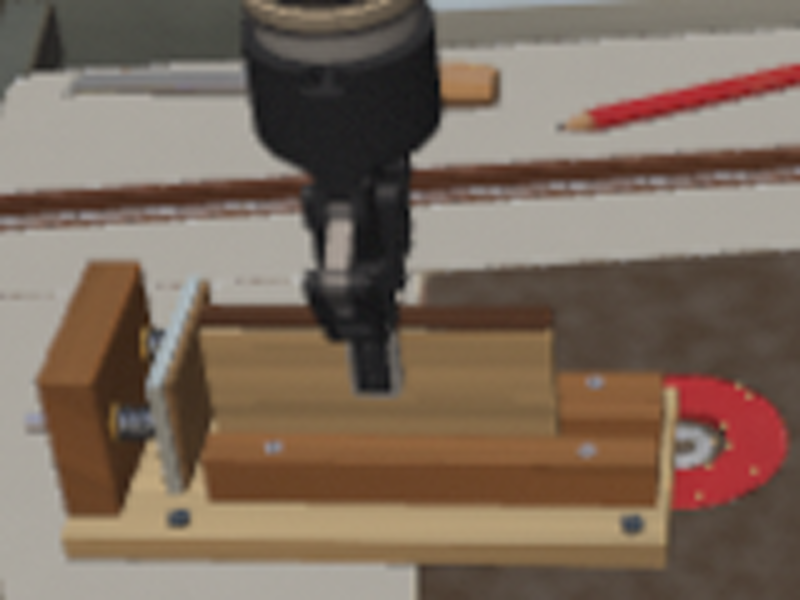

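View pics/t8.png

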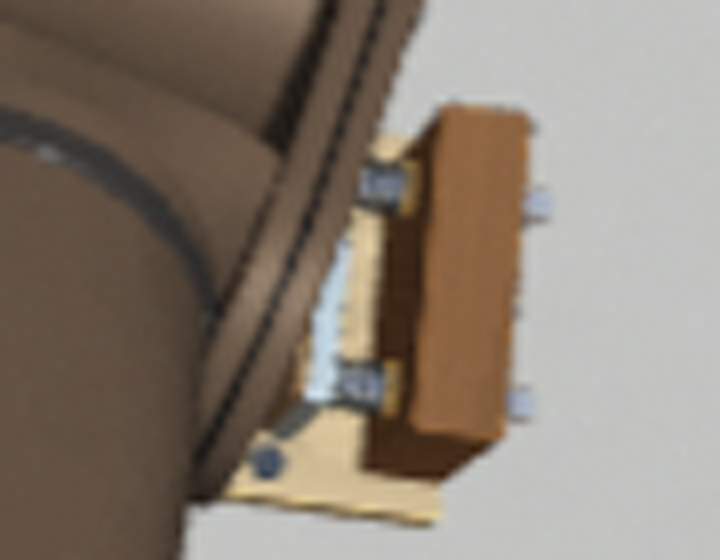

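The stop is still at rest (pad edge at crop (155,380)–(205,285) in the side view) and the board end sits right next to the cork. Continuing in small steps.

{"fn": "move_arm", "kwargs": {"plan": [[[0,0,0,-0.001,-0.0005,0.0007,0.0],[0,0,0,-0.002,-0.0005,0.0007,0.0],[0,0,0,-0.003,-0.0005,0.0007,0.0],[0,0,0,-0.004,-0.0005,0.0007,0.0],[0,0,0,-0.005,-0.0005,0.0007,0.0]]]}}

```text
time: 10.25
eef_pos: [0.5994, -0.1553, 0.0589]
tcp_rot: [0.749, 0.663, -0.0, -0.001]
contact_force: [-0.0, 2.7, 5.0]
opening: 0.127
```

```bash
python3 -c "
from h import *
go(*local(JIG,0,-.008),.0575,JIG[2])
read_camera('side')
go(*local(JIG,0,-.008),.0575,JIG[2])"
```

```text
t 10.25 pos [ 0.5994 -0.1553  0.0589] toolyaw -6.94 F [-0.01  2.73  5.01] T [ 0.38 -0.04  0.01] open 0.0108
turn [-0.1  -0.03 -0.04] shift [-0.0071 -0.001   0.0014]
t 10.3 pos [ 0.5994 -0.1554  0.0589] toolyaw -6.95 F [0.08 2.87 5.55] T [ 0.38 -0.01 -0.02] open 0.0107
turn [-0.1  -0.03 -0.05] shift [-0.007  -0.001   0.0014]
```

{"fn": "move_arm", "kwargs": {"plan": [[[0,0,0,-0.001,-0.0005,0.0006,0.0],[0,0,0,-0.002,-0.0005,0.0006,0.0],[0,0,0,-0.003,-0.0005,0.0006,0.0],[0,0,0,-0.004,-0.0005,0.0006,0.0],[0,0,0,-0.004,-0.0005,0.0006,0.0]]]}}

```text
time: 10.92
eef_pos: [0.5992, -0.1574, 0.059]
tcp_rot: [0.749, 0.663, 0.001, -0.002]
contact_force: [0.6, 8.9, 7.0]
opening: 0.123
```

```bash
python3 -c "
from h import *
go(*local(JIG,0,-.008),.0575,JIG[2])
s=read_camera('side');t=read_camera('top')
crop('side',s,150,180,220,250,8,'s9');crop('top',t,330,170,420,240,8,'t9')
go(*local(JIG,0,-.008),.0575,JIG[2])"
```

```text
t 10.925 pos [ 0.5992 -0.1574  0.059 ] toolyaw -6.99 F [0.62 8.92 7.  ] T [ 1.1  -0.02  0.02] open 0.0105
turn [-0.04 -0.23 -0.09] shift [-0.005  -0.001   0.0015]
t 11.025 pos [ 0.5992 -0.1574  0.059 ] toolyaw -6.99 F [0.42 8.92 7.17] T [ 1.04 -0.04 -0.03] open 0.0107
turn [-0.05 -0.23 -0.09] shift [-0.005  -0.001   0.0015]
```

View pics/t9.png

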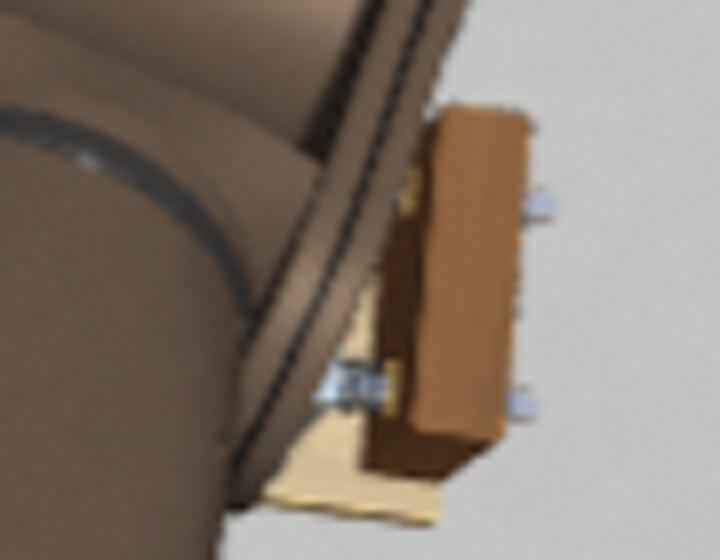

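View pics/s9.png

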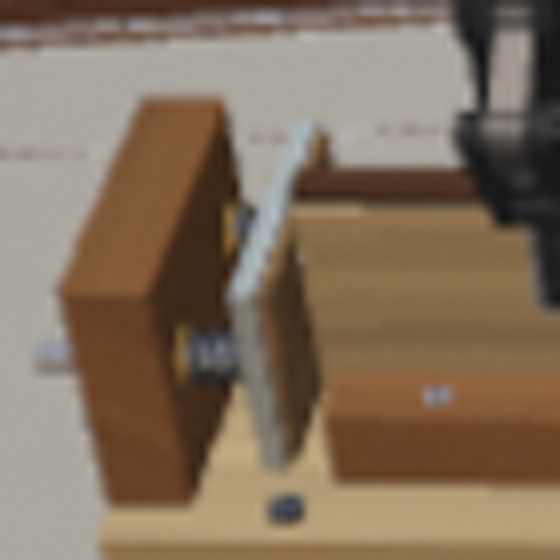

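Contact with the stop: the along-slot force jumped from about 2.8 to 8.9 N. In the side view the board end is now against the cork, hidden behind the pad at crop (300,200). Pushing on.

{"fn": "move_arm", "kwargs": {"plan": [[[0,-0.1,0,-0.002,-0.0005,0.0008,0.0],[0,-0.2,0,-0.0035,-0.0005,0.0008,0.0],[0,-0.2,0,-0.005,-0.0005,0.0008,0.0],[0,-0.2,0,-0.006,-0.0005,0.0008,0.0],[0,-0.2,0,-0.006,-0.0005,0.0008,0.0]]]}}

```text
time: 11.65
eef_pos: [0.599, -0.1601, 0.0591]
tcp_rot: [0.749, 0.662, 0.002, -0.002]
contact_force: [0.9, 12.5, 8.4]
opening: 0.126
```

```bash
python3 -c "
from h import *
go(*local(JIG,0,-.008),.0575,JIG[2])
s=read_camera('side')
crop('side',s,150,180,220,250,8,'s10')
go(*local(JIG,0,-.008),.0575,JIG[2])"
```

```text
t 11.65 pos [ 0.599  -0.1601  0.0591] toolyaw -7.02 F [ 0.94 12.46  8.37] T [ 1.51 -0.05 -0.04] open 0.0107
turn [-0.01 -0.35 -0.12] shift [-0.0023 -0.001   0.0016]
t 11.7 pos [ 0.5989 -0.1602  0.0591] toolyaw -7.03 F [ 0.8  11.97  7.5 ] T [ 1.54 -0.03 -0.03] open 0.011
turn [-0.01 -0.35 -0.13] shift [-0.0022 -0.001   0.0016]
```

View pics/s10.png

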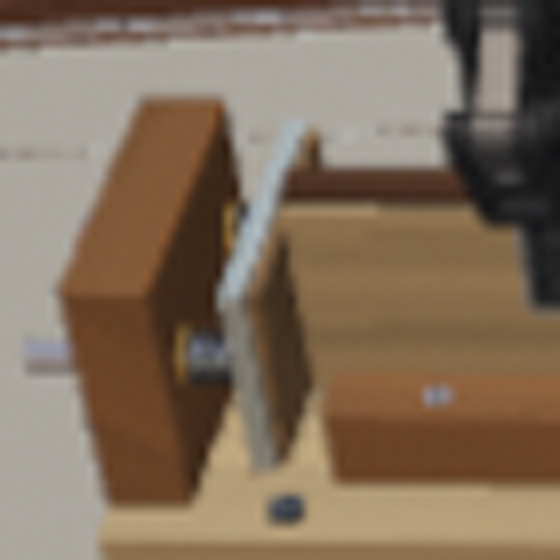

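```bash
cat > meas.py <<'E'
from h import *
def rest():
    a=cv2.imread("pics/s5.png"); return cv2.resize(a,None,fx=.2,fy=.2,interpolation=cv2.INTER_AREA) # off 150,140
def meas(im):
    # pad lower front portion: pixel region cols 178-190, rows 214-240 in rest
    r=cv2.resize(rest(),None,fx=8,fy=8,interpolation=cv2.INTER_CUBIC);c=cv2.resize(np.ascontiguousarray(im[140:260,150:310,::-1]),None,fx=8,fy=8,interpolation=cv2.INTER_CUBIC)
    for nm,(x0,y0,x1,y1) in {"pad":(29,76,39,99),"rod":(4,79,9,87)}.items():
        t=r[y0*8:y1*8,x0*8:x1*8]; m=cv2.matchTemplate(c[y0*8-16:y1*8+16,max(0,x0*8-56):x1*8+16],t,cv2.TM_CCOEFF_NORMED)
        _,v,_,l=cv2.minMaxLoc(m); dx=(l[0]-(x0*8-max(0,x0*8-56)))/8; dy=(l[1]-16)/8
        J=(JIG[0],JIG[1],JIG[2]); q=(.04,-.079,.03) if nm=="pad" else (.03,-.135,.055)
        e=proj("side",[*local(J,q[0],q[1]-.008),q[2]])[0]-proj("side",[*local(J,q[0],q[1]),q[2]])[0]
        print(nm,"shift px",dx,dy,"score",round(v,3),"plunger mm",round(8*dx/e[0],2))
if __name__=="__main__": meas(read_camera("side"))
E
python3 meas.py
```

```text
pad shift px -1.625 0.625 score 0.924 plunger mm 3.51
rod shift px 0.25 0.0 score 0.944 plunger mm -0.54
```

```bash
python3 - <<'E'
from meas import *
im=read_camera("side")
r=rest()[40:110,0:60];c=im[180:250,150:210,::-1]
f=lambda a:cv2.resize(np.ascontiguousarray(a),None,fx=6.6,fy=8,interpolation=cv2.INTER_CUBIC)[:,:396]
cv2.imwrite("pics/cmp11.png",np.hstack([f(r),f(c)]))
# rod row profiles
for row in (43,44,45,46): print(row,r[row,0:14].mean(1).round().tolist() if 0 else r[row,:14,0].tolist(),c[row,:14,0].tolist())
for row in (50,52,54): print(row,r[row,26:42,0].tolist(),c[row,26:42,0].tolist())
E
```

```text
43 [157, 158, 157, 157, 158, 161, 164, 162, 123, 68, 41, 40, 40, 38] [159, 159, 160, 163, 165, 165, 167, 166, 126, 67, 41, 39, 40, 40]
44 [157, 158, 158, 158, 156, 151, 151, 149, 118, 68, 40, 38, 39, 40] [160, 159, 158, 153, 152, 151, 152, 154, 120, 68, 38, 42, 40, 40]
45 [158, 158, 159, 157, 152, 132, 123, 122, 106, 68, 41, 38, 40, 38] [159, 160, 156, 132, 120, 120, 121, 121, 108, 66, 40, 40, 40, 39]
46 [158, 159, 157, 158, 156, 137, 125, 124, 118, 88, 53, 38, 39, 40] [160, 159, 160, 135, 123, 123, 124, 123, 118, 88, 52, 39, 40, 39]
50 [26, 30, 62, 104, 117, 110, 108, 109, 99, 67, 41, 36, 34, 35, 53, 58] [27, 28, 61, 99, 110, 111, 104, 70, 43, 34, 34, 35, 85, 94, 73, 58]
52 [26, 48, 104, 120, 121, 120, 114, 109, 107, 77, 47, 33, 35, 63, 58, 45] [27, 44, 107, 122, 114, 109, 111, 78, 45, 37, 35, 66, 109, 114, 75, 43]
54 [37, 90, 116, 122, 121, 122, 126, 116, 107, 87, 58, 39, 45, 100, 88, 52] [33, 93, 118, 122, 117, 112, 110, 91, 63, 39, 42, 94, 117, 122, 90, 50]
```

View pics/cmp11.png

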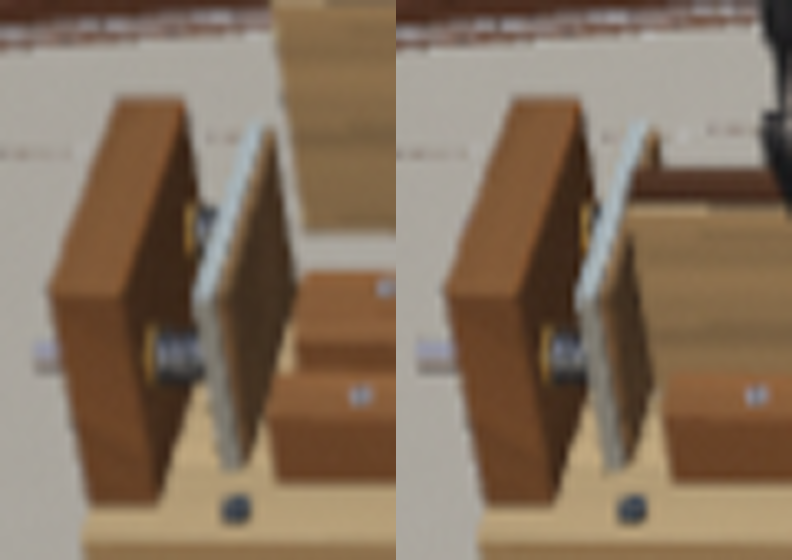

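Comparing pixel profiles with the rest picture, the pad and rod edges have both moved 2.0 px, which puts the plunger at about 4.3 mm. It needs roughly 3.7 mm more.

{"fn": "move_arm", "kwargs": {"plan": [[[0,-0.2,-0.1,-0.004,-0.0005,0.0008,0.0],[0,-0.3,-0.1,-0.005,-0.0005,0.0008,0.0],[0,-0.3,-0.1,-0.006,-0.0005,0.0008,0.0],[0,-0.3,-0.1,-0.007,-0.0005,0.0008,0.0],[0,-0.3,-0.1,-0.008,-0.0005,0.0008,0.0]]]}}

```text
time: 12.42
eef_pos: [0.5985, -0.1634, 0.0593]
tcp_rot: [0.749, 0.663, 0.003, -0.003]
contact_force: [1.0, 16.4, 10.4]
opening: 0.134
```

```bash
cat > m2.py <<'E'
from meas import *
go(*local(JIG,0,-.008),.0575,JIG[2])
im=read_camera("side")
go(*local(JIG,0,-.008),.0575,JIG[2])
r=rest()[40:110,0:60,0].astype(float);c=im[180:250,150:210,2].astype(float)
def edge(p,th,d): # first crossing subpixel
    for i in range(len(p)-1):
        if (p[i]-th)*(p[i+1]-th)<=0 and p[i]!=p[i+1]: return i+(p[i]-th)/(p[i]-p[i+1])
for row in (45,46): print("rod mm",(edge(r[row,:9],140,0)-edge(c[row,:9],140,0))/.463)
for row in range(46,56,2): # right edge of bright pad strip -> dark cork
    A=edge(r[row,31:40],80,0);B=edge(c[row,28:40],80,0)
    print("pad mm",(A+31-B-28)/.463 if A and B else None)
import sys
crop("side",im,150,140,310,260,5,sys.argv[1])
E
python3 m2.py s12
```

```text
t 12.425 pos [ 0.5985 -0.1634  0.0593] toolyaw -6.98 F [ 1.01 16.38 10.44] T [ 2.19 -0.09 -0.04] open 0.0114
turn [ 0.   -0.52 -0.08] shift [ 0.0011 -0.001   0.0018]
t 12.475 pos [ 0.5985 -0.1635  0.0593] toolyaw -6.99 F [ 2.38 17.21 10.2 ] T [ 2.07 -0.12 -0.05] open 0.0108
turn [ 0.   -0.52 -0.09] shift [ 0.0011 -0.001   0.0018]
rod mm 7.883369330453562
rod mm 8.02830510401273
pad mm 7.959480543609286
pad mm 6.797103290560287
pad mm 7.827328359185812
pad mm 7.441586491262517
pad mm 7.068313845237204
```

View pics/s12.png

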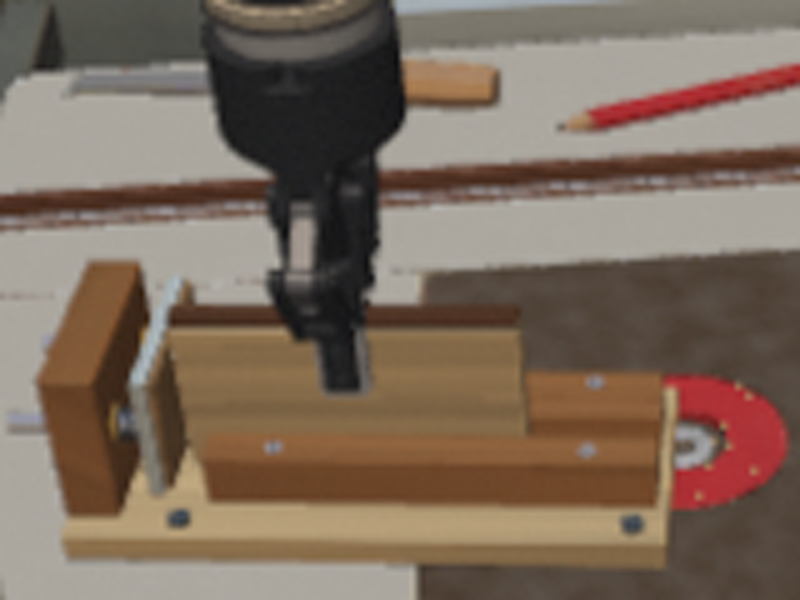

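The stop is in about 7.5–8 mm: the rod end has moved out to crop (10,420) and the pad to (150,490). The tool has pitched back 0.5° under load, so I'll level it while holding the push, which also starts the three-second hold.

{"fn": "move_arm", "kwargs": {"plan": [[[0,-0.6,-0.1,-0.0048,-0.0005,0.0011,0.0],[0,-0.8,-0.1,-0.0048,-0.0005,0.0011,0.0],[0,-1.0,-0.1,-0.0048,-0.0005,0.0012,0.0],[0,-1.0,-0.1,-0.0048,-0.0005,0.0012,0.0],[0,-1.0,-0.1,-0.0048,-0.0005,0.0012,0.0]]]}}

```text
time: 13.1
eef_pos: [0.5985, -0.1635, 0.059]
tcp_rot: [0.749, 0.663, 0.0, 0.0]
contact_force: [1.5, 15.1, 8.8]
opening: 0.124
```

```bash
python3 m2.py s13
```

```text
t 13.1 pos [ 0.5985 -0.1635  0.059 ] toolyaw -6.97 F [ 1.51 15.15  8.77] T [ 2.39 -0.18  0.03] open 0.0106
turn [ 0.03 -0.01 -0.07] shift [ 0.0012 -0.001   0.0015]
t 13.15 pos [ 0.5984 -0.1635  0.0589] toolyaw -6.98 F [ 1.36 15.99 10.19] T [ 2.38 -0.16  0.03] open 0.0109
turn [ 0.02 -0.01 -0.08] shift [ 0.0012 -0.001   0.0014]
rod mm 7.775377969762418
rod mm 8.02830510401273
pad mm 7.856174013915874
pad mm 6.788028386300523
pad mm 7.888927709312666
pad mm 7.2163638673611965
pad mm 7.2033030461011345
```

View pics/s13.png

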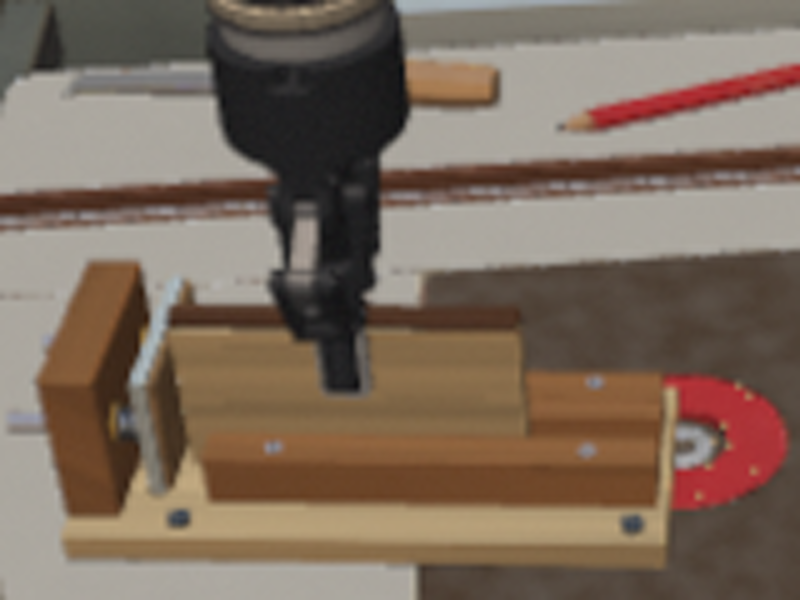

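The tool is level again, z is back to the floor height of 0.0589, and the plunger is at about 7.5–8 mm. I'll hold this target for more than three seconds, keeping watch with the camera.

```bash
python3 - <<'E'
from h import *
L=[]
for i in range(80):
    read_camera("side");s=get_state();L.append([s["time"],*s["eef_pos"],*s["contact_force"],s["opening"]])
L=np.array(L);print(L[0].round(4),L[-1].round(4));print(np.ptp(L,axis=0).round(4),L.mean(0).round(4))
E
python3 m2.py s14
python3 -c "
from h import *
t=read_camera('top');cv2.imwrite('pics/top14.png',t[:,:,::-1])
cv2.imwrite('pics/side14.png',read_camera('side')[:,:,::-1])"
```

```text
[13.2     0.5984 -0.1635  0.0589  2.23   15.7212  8.9923  0.1283] [17.15    0.5984 -0.1635  0.0589  1.2015 15.3795  9.3884  0.1297]
[3.9500e+00 1.0000e-04 1.0000e-04 1.0000e-04 2.2075e+00 2.6577e+00
 2.4976e+00 9.6000e-03] [15.175   0.5984 -0.1635  0.0589  1.6767 16.0394  9.2555  0.1272]
t 17.15 pos [ 0.5984 -0.1635  0.0589] toolyaw -6.98 F [ 1.2  15.38  9.39] T [ 2.36 -0.15  0.  ] open 0.0111
turn [ 0.02 -0.01 -0.08] shift [ 0.0012 -0.0009  0.0014]
t 17.2 pos [ 0.5985 -0.1636  0.059 ] toolyaw -6.98 F [ 2.03 16.56  9.12] T [ 2.37 -0.18 -0.07] open 0.0108
turn [ 0.02 -0.01 -0.08] shift [ 0.0012 -0.001   0.0015]
rod mm 7.889053086279413
rod mm 8.02830510401273
pad mm 7.856174013915874
pad mm 6.788028386300523
pad mm 7.888927709312666
pad mm 7.245238562733157
pad mm 7.209834781626811
```

View pics/side14.png

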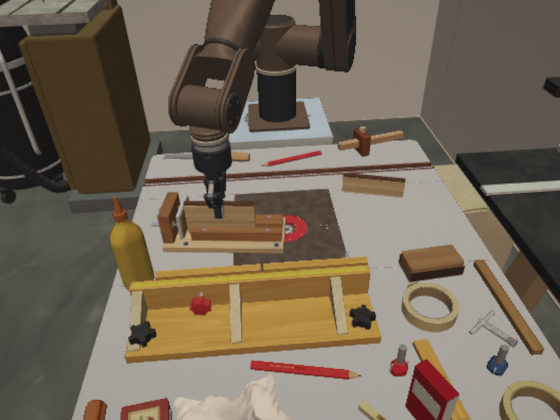

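View pics/top14.png

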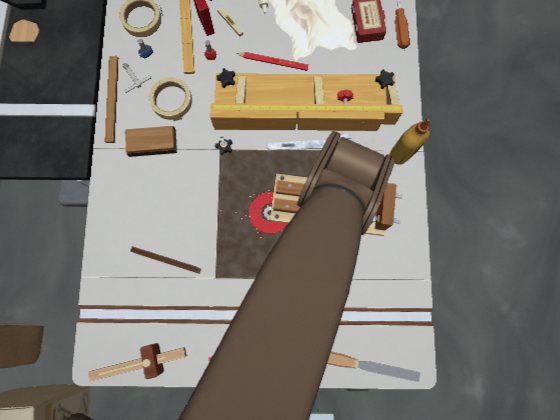

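The side view shows the divider in the slot at (222,215), pressed against the stop at (180,220). The short divider (373,185), bottle and sanding block are where they started. The hold was steady to 0.1 mm for 4 s, so I'm handing it in.

```bash
python3 -c "
from plant import *
print(ticket.sign_off())"
```

```text
the job is handed in; nothing more can be done
None
```

The taller divider is standing on the slot's floor and pressed against the cork stop, which is pushed in about half way. The arm is still gripping and pushing it.

- **Floor:** pressing down stopped at TCP height 58.9 mm, as predicted from the grasp height, with about 5 N upward. The divider tipped back about 0.5° while pushing in; I levelled it, and the height came back to 58.9 mm.
- **Stop:** the rod end in the side picture gives 7.8–8.0 mm. The pad edge is noisier at 6.8–7.9 mm. The force along the slot was about 16 N; taking off roughly 3–4 N of slot friction leaves about 12 N of spring, which fits half way.
- **Hold:** I held it for 4 s before handing in. The tool moved no more than 0.1 mm and the force readings stayed within 2.7 N.
- **Other things:** the short divider, glue bottle and sanding block look unmoved in the last pictures.
- **Less certain:** the arm hid the slot from the top camera at the end, so the final checks rest on the side camera, the forces and the arm's own pose. The two-view heights read about 2 mm high, within the stated calibration error.

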